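Seat the lug block flush in the fixture and bolt it down

TASK

Pick the lug block with the oblong base from among the three lug blocks, lower it (do not drop it) into the oblong recess of the steel fixture and press it down, against the stiff ejector pad, until its base is flush with the fixture's face. Then lock it in: lift the slide bolt's handle out of its notch, slide the bolt over the end of the base, and let the handle down fully into the other notch. Leave the other two lug blocks and the hand scraper where they are.

Things in the scene. Friction and masses are not known exactly. Their poses are not given: they have to be found in the camera images.
- block: Lug block to load: bare aluminium, 0.4 kg. Oblong base 60 mm along x, 100 along y, 22 high (lowest 5 mm narrowed 1.5 mm all round); on its middle a lug 18 mm thick along x, 24 wide along y, 40 high, with a dark cross hole; the lug's flat top is 62 mm above the underside. Origin: centre of the underside; z up. Same after a half turn about z.
- block_square: Another lug block, to be left alone: the same lug on a square base 80 x 80 x 22 mm. Origin: centre of the underside.
- block_round: Another lug block, to be left alone: the same lug on a round base of diameter 86 mm, 22 mm high. Origin: centre of the underside.
- fixture: Steel fixture fixed to the bench: 94 mm along x, 240 along y (y = -75 to +165 mm), flat upper face 50 mm above the bench. Origin: at bench height under the recess centre. Recess, open upwards: 63 mm along x, 103 along y, 22 deep. Beyond its +y end a slide bolt runs along y in two guides (32 mm wide, 24 high, at y = 62 and 128 mm).
- notch_back (a point): Bottom of the notch where the handle starts (bolt drawn back), in a comb on the bolt's -x side: comb x = -42 to -30 mm in the fixture, up to 34 mm above the face; notch 16 mm wide, at y = 112 mm, open upwards, its bottom 16 mm above the face.
- notch_shut (a point): Bottom of the other notch (bolt shut), 16 mm wide, at y = 76 mm in the fixture, nearer the recess; a land 20 mm long, as high as the comb, lies between the two.
- recess (a point): Centre of the recess floor, 28 mm above the bench; axes as the fixture's. The block's underside lies here when the block is flush.
- recess_mouth (a point): Centre of the recess mouth, level with the fixture's face, 50 mm above the bench.
- pad (a joint): Black ejector pad (34 x 64 mm) in the recess floor: 0 = up, 10 mm above the floor (it starts so; a block set on it stands 10 mm proud), 0.010 m = level with the floor. No spring: about 14 N of friction holds it where it is, so the block's weight alone does not sink it; pressing with about 10 to 12 N does, and it stays down.
- bolt (a joint): Travel of the slide bolt (steel rod, diameter 16 mm, its underside 3 mm above the fixture's face) along the fixture's -y: 0 = drawn back, rod end 4.5 mm short of the recess; 0.036 m = fully shut, rod end reaching 31 mm over the recess. Starts within 3 mm of 0. Slides with about 1.5 N. A block that is not flush stops it.
- bolt_handle (a joint): Angle of the bolt's handle about the rod's axis (11 mm above the face, at the fixture's x = 0): 0 = fully down in a notch (the arm then points to the fixture's -x and 20 degrees upward); grows as it is lifted, to 1.05 rad. It falls back by its own weight when let go. Above about 0.5 rad it clears the land between the notches and the bolt can slide.
- handle_grip (a point): Centre of the handle's grip, a steel roller 24 mm long along the fixture's y and 20 mm in diameter, on the end of a 10 mm thick arm, 68 mm from the rod's axis. With the handle down it is 64 mm to the -x side of the rod axis and 34 mm above the fixture's face.
- bolt_tip (a point): Centre of the rod's end that goes over the block.
- scraper: Hand scraper with wooden handle, 180 mm long, lying on the bench, to be left alone.
Mind the look-alikes: they are no part of the job. Leave any green or orange look-alike of the block alone.

How it is judged:
By the outcome, as a careful person would: the job done as asked, in the order asked, and still so for the second after the job is handed in, with the robot touching nothing.
It also fails if it takes over 61 s, if anything falls off the work surface, if the arm or the gripper's body presses on something with over 40 N, if the wrist force passes 120 N, or if a joint passes its speed limit or range.

ROBOT

A 6-joint arm with a two-finger parallel gripper is mounted at the origin on the work surface. World frame = base frame: x ahead of the robot, y to its left, z up, the work surface at z = 0. Lengths are in m, angles in rad, forces in N, time in s.
With the tool pointing down it reaches from about 0.25 to 0.775 m from the base axis. Payload 4 kg.
Tool frame: the origin (TCP) lies midway between the tips of the shut fingers; the grasp point (between the pads) lies 19 mm behind it; z points along the fingers, y is the line along which they close (so a half turn about z gives the same grasp; the last joint's range is limited). The gripper opens to 94 mm and grips with 3 to 60 N. Pads are 16 mm wide; open, the fingers measure 119 mm over their backs; the gripper's body (75 mm by 177 mm) begins 78 mm behind the grasp point.
Start: joints at [-1.408, 0.087, 1.371, -0, 1.684, -0.103], TCP at [0.144, -0.531, 0.206] pointing down, gripper open.
Joint ranges: [-3.1, 3.1], [-0.76, 2.03], [0.27, 2.55], [-1.08, 4.22], [0.17, 2.65], [-2.57, 2.57]. Speed limits (rad/s): [2.79, 2.79, 3.14, 3.14, 3.14, 3.14].

INTERFACE

Orientations are given as [roll, pitch, yaw] about the fixed x, y, z axes, in that order (R = Rz(yaw) Ry(pitch) Rx(roll)).
In Python, from bench import sensors, eyes, job gives the robot as it stands.
- The arm moves only by the tool arm_command, never from a script. Its argument "series" is a list of rows, each a list of 7 numbers: the opening, from 0 (shut) to 1 (fully open), then the shift along the tool's x, y, z in cm, then the turn, a rotation vector about the tool's x, y, z in rad. In form: [[fingers, dx, dy, dz, wx, wy, wz], ...]. A call has 1 to 20 rows; each row shifts and turns the commanded pose from where the row before left it, along the tool's axes as they then stand; what a row does not reach is not made up. A row lasts 1/10 s, in which the tool goes at most 50 mm and 8.59 degrees, less where a joint would pass 70% of its speed; a pose out of reach is approached as far as the arm can. A call with a gripper value outside its range is refused whole. The fingers move at their own pace and stop on an object; the grip force is fixed at half the most. Time passes only in rows, so rows that do not move let the fingers close. It gives the time, the measured TCP pose, the force and the opening at its end, in the units of the state.
- sensors.get_obs(): the state, without advancing time (a new reading comes with each control period).
- eyes.snapshot(name): name is "side" or "top" or "wrist"; returns the picture (384x512x3 uint8, blue, green, red); there is no depth.
- eyes.get_calibration(name): a dict with "mtx" (3x3 intrinsics, pixels), "R" (3x3) and "t" (3): a world point X has camera coordinates R X + t. Camera axes: x right, y down, z forward; pixel columns grow to the right and rows downward; lengths in m; the calibration is good to about 2 mm. A picture is of the moment at which its call begins: read the wrist's pose just before it. get_calibration takes no time and is no camera call; for the wrist camera it gives the pose at the moment of the call.
- job.close_job(): hands the job in, once; it reports no verdict.
The state is a dict: "time": time; "joint_positions": joint angles; "qvel": joint speeds; "joint_torque": joint torques, N m; "tool_pos": TCP position; "ee_rot": TCP orientation; "wrist_force": force on the tool from outside, world axes, zero at the start; "wrist_torque": the same for the moment, N m; "width": finger opening in m.
Only numpy, scipy, OpenCV 4.12 (cv2) and the standard library are available. Lean on these libraries where they do the work, as an engineer would, in place of code of your own. Each camera call takes 0.05 s, during which the arm holds its last target. There are 200 camera calls.

## Working session

There is one attempt and no reset: what is moved stays moved. The work goes in short steps, Python scripts to look and compute and a tool call to move; the robot and the scene stay as the last step left them, time stands still between calls to the robot, and variables do not carry over. Pictures are saved under pics/ and viewed, on a budget of 10 in all, crops included, one or two more only if the job needs it, and the job is handed in when it is done.

Besides the shell and the picture viewer there is one more tool, called after "Call:" as name(argument=value, ...), one argument or row to a line, values as JSON. arm_command: Moves the arm, as the interface text tells. Its arguments: {"type":"object","properties":{"series":{"type":"array","items":{"type":"array","items":{"type":"number"}}}},"required":["series"]}

```bash
mkdir -p pics
python3 - <<'E'
from bench import sensors, eyes
import cv2, numpy as np
o=sensors.get_obs(); print({k:np.round(v,3).tolist() for k,v in o.items()})
for n in ("side","top"):
    cv2.imwrite(f"pics/{n}1.png",eyes.snapshot(n))
    c=eyes.get_calibration(n); print(n,np.round(c["mtx"],1).tolist(),np.round(-c["R"].T@c["t"],3),np.round(c["R"],2).tolist())
E
```

```text
{'time': 0.0, 'joint_positions': [-1.408, 0.088, 1.372, -0.0, 1.684, -0.103], 'qvel': [0.001, -0.0, -0.001, -0.001, -0.001, 0.0], 'joint_torque': [-0.0, -34.018, -30.243, 0.072, 0.033, -0.0], 'tool_pos': [0.144, -0.53, 0.204], 'ee_rot': [-3.139, -0.0, 0.266], 'wrist_force': [-0.036, -0.353, 0.462], 'wrist_torque': [0.077, 0.004, 0.016], 'width': 0.094}
side [[432.6, 0.0, 255.4], [0.0, 432.6, 189.9], [0.0, 0.0, 1.0]] [0.077 0.756 0.841] [[-0.89, -0.45, 0.0], [-0.3, 0.59, -0.75], [0.33, -0.67, -0.66]]
top [[445.5, 0.0, 260.1], [0.0, 445.5, 193.1], [0.0, 0.0, 1.0]] [ 0.256 -0.042  1.365] [[-0.01, -1.0, 0.0], [-0.99, 0.01, -0.17], [0.17, -0.0, -0.99]]
```

View pics/top1.png

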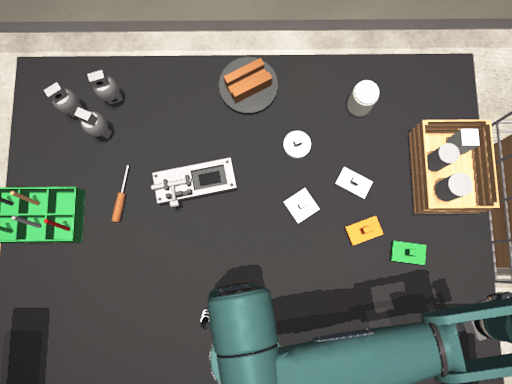

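View pics/side1.png

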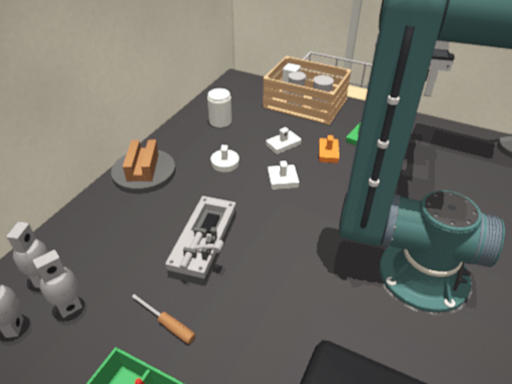

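The top view shows the oblong bare block at about (354,183), the square one at (302,205), the round one at (297,144), and the fixture at (194,181) with its bolt on the left and its handle at (174,203). The orange and green look-alikes are at (365,231) and (408,252). The side view agrees.

```bash
cat > h.py <<'E'
from bench import sensors, eyes
import cv2, numpy as np
from scipy.spatial.transform import Rotation as Ro
def ray(c,px,z):
    "pixels -> world points on plane z"
    px=np.atleast_2d(px).astype(float); C=-c["R"].T@c["t"]
    d=np.c_[px,np.ones(len(px))]@np.linalg.inv(c["mtx"]).T@c["R"]
    return C+d*((z-C[2])/d[:,2])[:,None]
def proj(c,X):
    p=(np.atleast_2d(X)@c["R"].T+c["t"])@c["mtx"].T
    return p[:,:2]/p[:,2:]
def rect(c,img,z,win,th=120):
    "min-area rectangle of the bright blob in win=(x0,y0,x1,y1), on plane z: centre, sizes, yaw of the long side"
    x0,y0,x1,y1=win; g=img[y0:y1,x0:x1].min(2)
    m=cv2.morphologyEx((g>th).astype(np.uint8),cv2.MORPH_CLOSE,np.ones((3,3)))
    k=max(cv2.findContours(m,cv2.RETR_EXTERNAL,cv2.CHAIN_APPROX_NONE)[0],key=cv2.contourArea)[:,0]+[x0,y0]
    W=ray(c,k,z)[:,:2]
    r=cv2.minAreaRect((W*1000).astype(np.float32)); b=cv2.boxPoints(r)
    e=max((b[1]-b[0],b[2]-b[1]),key=np.linalg.norm)
    return np.round(r[0],1),np.round(r[1],1),round(float(np.arctan2(e[1],e[0])),3)
E
python3 - <<'E'
from h import *
im=cv2.imread("pics/top1.png"); c=eyes.get_calibration("top")
print("block",rect(c,im,.022,(330,160,380,205)))
print("fixt",rect(c,im,.05,(145,145,245,215)))
o=sensors.get_obs(); w=eyes.get_calibration("wrist"); R=Ro.from_euler("xyz",o["ee_rot"]).as_matrix()
print("cam in tool",R.T@(-w["R"].T@w["t"]-o["tool_pos"]),"\n",np.round(w["R"]@R,3),w["mtx"][0,0])
E
```

```text
block (array([ 514.2, -333.3]), array([102.2,  63.6]), 1.083)
fixt (array([510.3, 156.1]), array([116.6, 252.5]), -1.376)
cam in tool [ 0.06792415  0.0013194  -0.17959204] 
 [[ 0.     1.    -0.001]
 [-0.971 -0.    -0.238]
 [-0.238  0.001  0.971]] 307.9375444459374
```

Next I move above the block for a close look, with tool x along the block's long axis.

Call:
arm_command(
  series=[
    [1, 4.1, -0.93, 0, 0, 0, 0],
    [1, 4.1, -0.93, 0, 0, 0, 0],
    [1, 4.1, -0.93, 0, 0, 0, 0],
    [1, 4.1, -0.93, 0, 0, 0, 0],
    [1, 4.1, -0.93, 0, 0, 0, 0],
    [1, 4.1, -0.93, 0, 0, 0, 0],
    [1, 4.1, -0.93, 0, 0, 0, 0],
    [1, 4.1, -0.93, 0, 0, 0, 0],
    [1, 4.1, -0.93, 0, 0, 0, 0],
    [1, 4.1, -0.93, 0, 0, 0, 0],
    [1, 0, 0, 0, 0, 0, -0.136],
    [1, 0, 0, 0, 0, 0, -0.136],
    [1, 0, 0, 0, 0, 0, -0.136],
    [1, 0, 0, 0, 0, 0, -0.136],
    [1, 0, 0, 0, 0, 0, -0.136],
    [1, 0, 0, 0, 0, 0, -0.136],
    [1, 0, 0, 0, 0, 0, 0],
    [1, 0, 0, 0, 0, 0, 0],
    [1, 0, 0, 0, 0, 0, 0],
  ],
)

```text
time: 2.0
tool_pos: [0.5156, -0.3332, 0.2052]
ee_rot: [-3.141, -0.0, 1.08]
wrist_force: [0.7, -0.2, 1.0]
width: 0.0939
```

```bash
cat >> h.py <<'E'
def model(c,im,pts,T,col,name,scale=1.5):
    "draw model points lists (edges) at pose T=(x,y,z,yaw)"
    s=cv2.resize(im,None,fx=scale,fy=scale)
    R=Ro.from_euler("z",T[3]).as_matrix()
    for e in pts:
        p=proj(c,np.array(e)@R.T+np.array(T[:3]))*scale+(scale-1)/2
        cv2.polylines(s,[np.round(p*8).astype(int)],False,col,1,cv2.LINE_AA,3)
    cv2.imwrite(name,s)
def loop(x0,x1,y0,y1,z): return [[x0,y0,z],[x1,y0,z],[x1,y1,z],[x0,y1,z],[x0,y0,z]]
E
python3 - <<'E'
from h import *
o=sensors.get_obs(); print(o["time"],np.round(o["tool_pos"],4),np.round(o["ee_rot"],4))
c=eyes.get_calibration("wrist"); im=eyes.snapshot("wrist"); np.savez("w1.npz",im=im,**c)
b=(0.514,-0.333,0,1.083-np.pi/2)
print(proj(c,[[.514,-.333,.022]]))
model(c,im,[loop(-.03,.03,-.05,.05,.022),loop(-.009,.009,-.012,.012,.062)],b,(0,0,255),"pics/w1.png")
E
```

```text
2.0 [ 0.5156 -0.3332  0.2052] [-3.1412 -0.      1.0799]
[[257.44448158 172.06555971]]
```

View pics/w1.png

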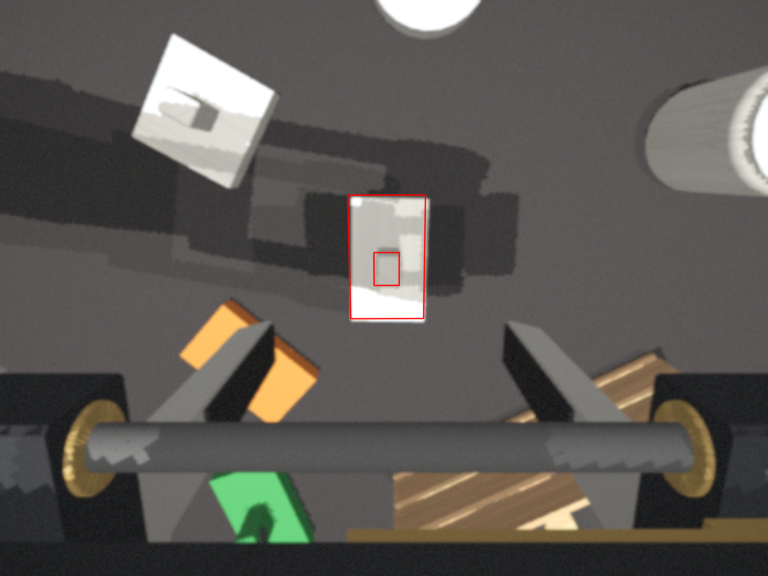

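The overlay fits to about 1 mm: the block's top face spans (350,196)–(427,321) and the lug top sits at (387,268). I descend and grip it.

Call:
arm_command(
  series=[
    [1, -0.15, -0.1, 4, 0, 0, 0],
    [1, 0, 0, 4, 0, 0, 0],
    [1, 0, 0, 4, 0, 0, 0],
    [1, 0, 0, 3, 0, 0, 0],
    [1, 0, 0, 1.7, 0, 0, 0],
    [1, 0, 0, 1.0, 0, 0, 0],
    [1, 0, 0, 0, 0, 0, 0],
    [0, 0, 0, 0, 0, 0, 0],
    [0, 0, 0, 0, 0, 0, 0],
    [0, 0, 0, 0, 0, 0, 0],
    [0, 0, 0, 0, 0, 0, 0],
    [0, 0, 0, 0, 0, 0, 0],
    [0, 0, 0, 0, 0, 0, 0],
    [0, 0, 0, 0, 0, 0, 0],
  ],
)

```text
time: 3.45
tool_pos: [0.5141, -0.3341, 0.0285]
ee_rot: [3.141, 0.0, 1.082]
wrist_force: [-0.3, -0.2, 1.2]
width: 0.0413
```

Call:
arm_command(
  series=[
    [0, 0, 0, 0, 0, 0, 0],
    [0, 0, 0, 0, 0, 0, 0],
    [0, 0, 0, 0, 0, 0, 0],
    [0, 0, 0, 0, 0, 0, 0],
    [0, 0, 0, 0, 0, 0, 0],
    [0, 0, 0, 0, 0, 0, 0],
    [0, 0, 0, -1, 0, 0, 0],
    [0, 0, 0, -3, 0, 0, 0],
    [0, 0, 0, -4, 0, 0, 0],
    [0, 0, 0, -4, 0, 0, 0],
    [0, 0, 0, -3, 0, 0, 0],
    [0, 0, 0, 0, 0, 0, 0],
    [0, 0, 0, 0, 0, 0, 0],
  ],
)

```text
time: 4.75
tool_pos: [0.5137, -0.3339, 0.1779]
ee_rot: [-3.141, 0.0, 1.082]
wrist_force: [-1.3, 0.0, -5.8]
width: 0.0178
```

Call:
arm_command(
  series=[
    [0, 3.0, -1.3, 0, 0, 0, 0],
    [0, 3.0, -1.3, 0, 0, 0, 0],
    [0, 3.0, -1.3, 0, 0, 0, 0],
    [0, 3.0, -1.3, 0, 0, 0, 0],
    [0, 3.0, -1.3, 0, 0, 0, 0],
    [0, 3.0, -1.3, 0, 0, 0, 0],
    [0, 3.0, -1.3, 0, 0, 0, 0],
    [0, 3.0, -1.3, 0, 0, 0, 0],
    [0, 3.0, -1.3, 0, 0, 0, 0],
    [0, 3.0, -1.3, 0, 0, 0, 0],
    [0, 0, 0, 0, 0, 0, -0.137],
    [0, 0, 0, 0, 0, 0, -0.137],
    [0, 0, 0, 0, 0, 0, -0.137],
    [0, 0, 0, 0, 0, 0, -0.137],
    [0, 0, 0, 0, 0, 0, -0.137],
    [0, 0, 0, 0, 0, 0, 0],
    [0, 0, 0, 0, 0, 0, 0],
    [0, 0, 0, 0, 0, 0, 0],
  ],
)

```text
time: 6.55
tool_pos: [0.5395, -0.0082, 0.1769]
ee_rot: [-3.139, -0.001, 1.765]
wrist_force: [-0.2, 0.7, -4.3]
width: 0.0176
```

```bash
cat >> h.py <<'E'
FIX=[loop(-.047,.047,-.075,.165,.05),loop(-.0315,.0315,-.0515,.0515,.05),loop(-.017,.017,-.032,.032,.038),loop(-.042,-.030,.062,.130,.084)]
BLK=[loop(-.03,.03,-.05,.05,.022),loop(-.009,.009,-.012,.012,.062)]
E
python3 - <<'E'
from h import *
o=sensors.get_obs(); print(o["time"],np.round(o["tool_pos"],4),np.round(o["ee_rot"],4))
c=eyes.get_calibration("wrist"); im=eyes.snapshot("wrist"); np.savez("w2.npz",im=im,p=o["tool_pos"],r=o["ee_rot"],**c)
model(c,im,FIX,(.519,.112,0,.195),(0,0,255),"pics/w2.png")
E
```

```text
6.55 [ 0.5395 -0.0082  0.1769] [-3.1390e+00 -8.0000e-04  1.7649e+00]
```

View pics/w2.png

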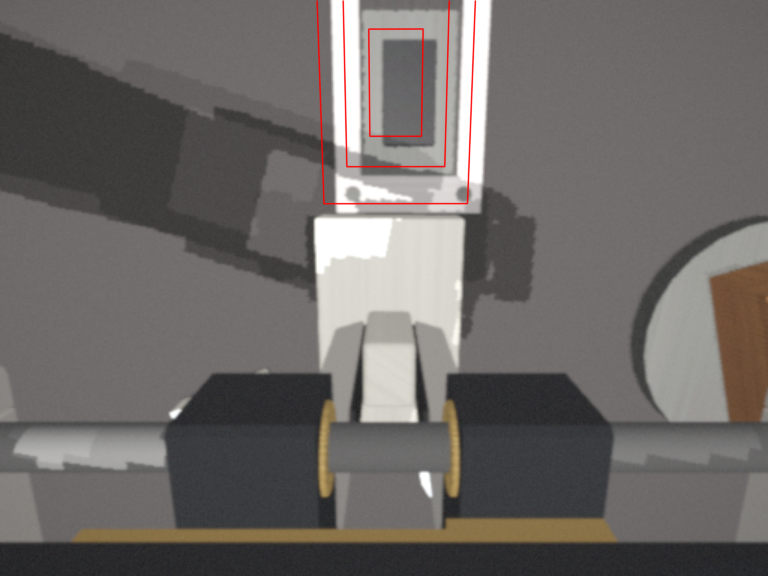

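The fixture is about 10 mm off the drawn estimate: the recess's near edge is at row ~175 and its sides are at columns 361 and 458, with the pad at (384–436, 40–146). A zoomed crop will let me fit it accurately along with the held block.

Run:
```python
import numpy as np,cv2
im=np.load("w2.npz")["im"]; cv2.imwrite("pics/w2c.png",cv2.resize(im[0:150,200:340],None,fx=4,fy=4,interpolation=cv2.INTER_CUBIC))
```

```text
(no output)
```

View pics/w2c.png

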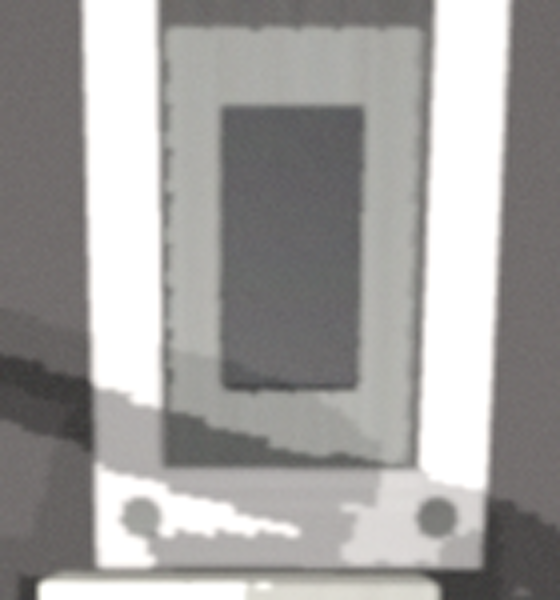

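The crop shows the recess rim's near corners at (163,467) and (418,467), the pad corners at (222,106) to (358,388), the fixture's near end at row 568, and the held block's front edge at row ~577, columns 40–440. I fit from these.

```bash
cat > fit.py <<'E'
from h import *
from scipy.optimize import least_squares
d=np.load("w2.npz"); c={k:d[k] for k in("mtx","R","t")}
px=lambda u,v:(np.array([u,v])/4-.375+[200,0])
# (u,v, z, axis, value)
F=[(158,0,.05,0,-.0315),(163,465,.05,0,-.0315),(434,0,.05,0,.0315),(419,465,.05,0,.0315),(200,467,.05,1,-.0515),(380,467,.05,1,-.0515),
(82,0,.05,0,-.047),(97,560,.05,0,-.047),(511,0,.05,0,.047),(484,560,.05,0,.047),(130,569,.05,1,-.075),(450,569,.05,1,-.075),
(222,110,.038,0,-.017),(222,385,.038,0,-.017),(364,110,.038,0,.017),(358,385,.038,0,.017),(240,388,.038,1,-.032),(340,388,.038,1,-.032),(240,106,.038,1,.032),(340,106,.038,1,.032)]
W=[ray(c,px(f[0],f[1]),f[2])[0] for f in F]
def res(p):
    R=Ro.from_euler("z",p[2]).as_matrix()[:2,:2]
    return [1000*((R.T@(w[:2]-p[:2]))[f[3]]-f[4]) for w,f in zip(W,F)]
s=least_squares(res,[.519,.112,.195],loss="soft_l1"); p=s.x
print("fixture",np.round(p,4),np.round(res(p),1))
tp=d["p"]; yaw=d["r"][2]
zt=tp[2]-.0065
A=ray(c,np.array([px(40,578),px(440,576)]),zt)[:,:2]
T=Ro.from_euler("z",yaw).as_matrix()[:2,:2]
q=(A-tp[:2])@T   # along tool x, and -tool y
print("block front corners in tool (x,-y) mm",np.round(q*1000,1),"width",np.linalg.norm(A[0]-A[1]))
D=Ro.from_euler("z",yaw).as_matrix()[:2,:2].T@(p[:2]-tp[:2])
print("to go: tool x",D[0],"tool y",-D[1],"turn about tool z",-(p[2]+np.pi/2-yaw))
E
python3 fit.py
```

```text
fixture [0.5288 0.1078 0.1936] [ 0.7  0.5 -0.8 -0.6  0.6  0.6 -0.7 -0.6  0.8  0.7 -0.4 -0.4  0.3  0.1
 -0.2 -0.2  0.1  0.1 -0.2 -0.2]
block front corners in tool (x,-y) mm [[ 49.5  30.3]
 [ 49.8 -29.7]] width 0.06006016343352117
to go: tool x 0.11584350312964344 tool y 0.011923269453615106 turn about tool z 0.00046071054868646044
```

Call:
arm_command(
  series=[
    [0, 2, 0.24, 0, 0, 0, 0],
    [0, 3, 0.24, 0, 0, 0, 0],
    [0, 3, 0.24, 0, 0, 0, 0],
    [0, 2, 0.24, 0, 0, 0, 0],
    [0, 1.6, 0.23, 0, 0, 0, 0],
    [0, 0, 0, 0, 0, 0, 0],
    [0, 0, 0, 3, 0, 0, 0],
    [0, 0, 0, 3, 0, 0, 0],
    [0, 0, 0, 2, 0, 0, 0],
    [0, 0, 0, 1.2, 0, 0, 0],
    [0, 0, 0, 0, 0, 0, 0],
    [0, 0, 0, 0, 0, 0, 0],
    [0, 0, 0, 0, 0, 0, 0],
  ],
)

```text
time: 7.9
tool_pos: [0.5306, 0.1078, 0.0883]
ee_rot: [3.138, 0.001, 1.766]
wrist_force: [0.0, -0.3, -3.8]
width: 0.0178
```

Run:
```python
from h import *
o=sensors.get_obs(); tp=o["tool_pos"]; yaw=o["ee_rot"][2]; print(np.round(tp,4),np.round(o["ee_rot"],4))
p=np.array([.5288,.1078,.1936])
D=Ro.from_euler("z",yaw).as_matrix()[:2,:2].T@(p[:2]-tp[:2]); print("tool x,y to go",D[0],-D[1],"turn",-(p[2]+np.pi/2-yaw))
```

```text
[0.5306 0.1078 0.0883] [3.1381e+00 5.0000e-04 1.7664e+00]
tool x,y to go 0.00036572594582115573 -0.001801173956038638 turn 0.002045567177839658
```

Call:
arm_command(
  series=[
    [0, 0.04, -0.16, 0, 0, 0, 0],
    [0, 0, 0, 0, 0, 0, 0],
    [0, 0, 0, 0, 0, 0, 0],
    [0, 0, 0, 0.4, 0, 0, 0],
    [0, 0, 0, 0.3, 0, 0, 0],
    [0, 0, 0, 0.2, 0, 0, 0],
    [0, 0, 0, 0.1, 0, 0, 0],
    [0, 0, 0, 0, 0, 0, 0],
    [0, 0, 0, 0, 0, 0, 0],
  ],
)

```text
time: 8.8
tool_pos: [0.5277, 0.1079, 0.0765]
ee_rot: [3.142, 0.0, 1.767]
wrist_force: [0.0, -0.4, -3.2]
width: 0.0176
```

Run:
```python
from h import *
o=sensors.get_obs(); tp=o["tool_pos"]; yaw=o["ee_rot"][2]; print(np.round(tp,4),np.round(o["ee_rot"],4))
p=np.array([.5288,.1078,.1936])
D=Ro.from_euler("z",yaw).as_matrix()[:2,:2].T@(p[:2]-tp[:2]); print("tool x,y to go",D[0],-D[1])
c=eyes.get_calibration("wrist"); im=eyes.snapshot("wrist"); np.savez("w3.npz",im=im,**c)
model(c,im,FIX[:2],(*p[:2],0,p[2]),(0,0,255),"pics/w3.png")
```

```text
[0.5277 0.1079 0.0765] [3.1416e+00 1.0000e-04 1.7668e+00]
tool x,y to go -0.0003407434126814258 0.0010521126171307963
```

View pics/w3.png

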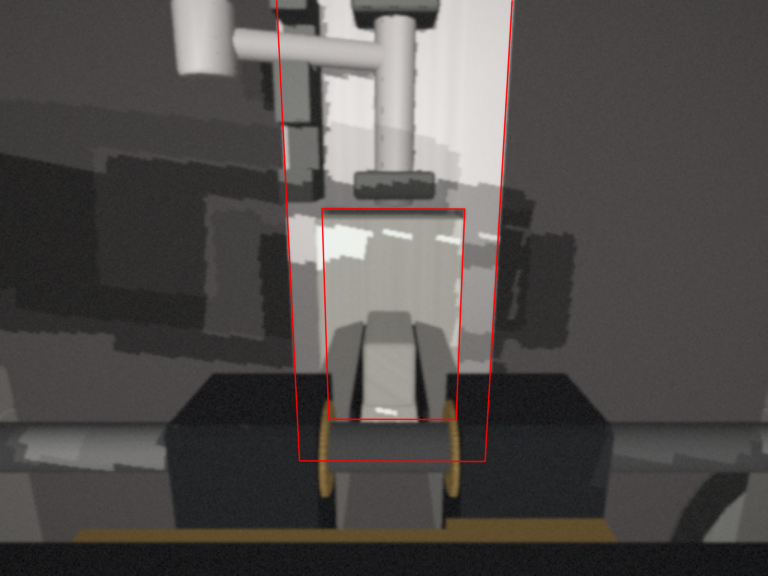

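The block stands just inside the mouth, with its edges at columns ~323–463 against the rim outline at 321–465. The handle roller is at (205,37). I nudge 0.8 mm and lower slowly.

Call:
arm_command(
  series=[
    [0, -0.02, 0.08, 0, 0, 0, 0],
    [0, 0, 0, 0.2, 0, 0, 0],
    [0, 0, 0, 0.2, 0, 0, 0],
    [0, 0, 0, 0.2, 0, 0, 0],
    [0, 0, 0, 0, 0, 0, 0],
    [0, 0, 0, 0, 0, 0, 0],
  ],
)

```text
time: 9.45
tool_pos: [0.5284, 0.1079, 0.0703]
ee_rot: [-3.141, 0.0, 1.767]
wrist_force: [0.7, 0.6, -3.2]
width: 0.0183
```

Call:
arm_command(
  series=[
    [0, 0, 0, 0.2, 0, 0, 0],
    [0, 0, 0, 0.2, 0, 0, 0],
    [0, 0, 0, 0.2, 0, 0, 0],
    [0, 0, 0, 0.2, 0, 0, 0],
    [0, 0, 0, 0.2, 0, 0, 0],
    [0, 0, 0, 0, 0, 0, 0],
    [0, 0, 0, 0, 0, 0, 0],
  ],
)

```text
time: 10.15
tool_pos: [0.5286, 0.1079, 0.0632]
ee_rot: [3.141, 0.0, 1.767]
wrist_force: [-4.6, -0.3, 7.2]
width: 0.018
```

Contact with the pad has begun, so I keep pressing.

Call:
arm_command(
  series=[
    [0, 0, 0, 0.2, 0, 0, 0],
    [0, 0, 0, 0.2, 0, 0, 0],
    [0, 0, 0, 0.2, 0, 0, 0],
    [0, 0, 0, 0, 0, 0, 0],
    [0, 0, 0, 0, 0, 0, 0],
  ],
)

```text
time: 10.65
tool_pos: [0.5287, 0.1079, 0.0572]
ee_rot: [3.141, 0.0, 1.767]
wrist_force: [-5.6, -0.8, 6.9]
width: 0.0179
```

Call:
arm_command(
  series=[
    [0, 0, 0, 0.1, 0, 0, 0],
    [0, 0, 0, 0, 0, 0, 0],
    [0, 0, 0, 0.1, 0, 0, 0],
    [0, 0, 0, 0, 0, 0, 0],
    [0, 0, 0, 0, 0, 0, 0],
  ],
)

```text
time: 11.15
tool_pos: [0.5287, 0.108, 0.0564]
ee_rot: [3.14, 0.0, 1.767]
wrist_force: [-6.3, -1.0, 13.4]
width: 0.0178
```

Call:
arm_command(
  series=[
    [0, 0, 0, 0.1, 0, 0, 0],
    [0, 0, 0, 0, 0, 0, 0],
    [0, 0, 0, 0.1, 0, 0, 0],
    [0, 0, 0, 0, 0, 0, 0],
    [0, 0, 0, 0, 0, 0, 0],
  ],
)

```text
time: 11.65
tool_pos: [0.5287, 0.1079, 0.0564]
ee_rot: [3.14, 0.001, 1.767]
wrist_force: [-9.7, -1.9, 20.7]
width: 0.0182
```

The block has bottomed (z stopped at 56.4 mm, right at flush, while force rose to 20 N). Next I release, rise, and go over the handle.

Call:
arm_command(
  series=[
    [0, 0, 0, -0.25, 0, 0, 0],
    [0.6, 0, 0, 0, 0, 0, 0],
    [0.6, 0, 0, 0, 0, 0, 0],
    [0.6, 0, 0, 0, 0, 0, 0],
    [0.6, 0, 0, 0, 0, 0, 0],
    [0.6, 0, 0, 0, 0, 0, 0],
    [0.6, 0, 0, 0, 0, 0, 0],
    [0.6, 0, 0, -2, 0, 0, 0],
    [0.6, 0, 0, -3, 0, 0, 0],
    [0.6, 0, 0, -4, 0, 0, 0],
    [0.6, 0, 0, -4, 0, 0, 0],
    [0.6, 2.8, -1.6, 0, 0, 0, 0],
    [0.6, 2.8, -1.6, 0, 0, 0, 0],
    [0.6, 2.8, -1.6, 0, 0, 0, 0],
    [0.6, 2.7, -1.6, 0, 0, 0, 0],
  ],
)

```text
time: 13.15
tool_pos: [0.4433, 0.2051, 0.183]
ee_rot: [3.141, -0.0, 1.766]
wrist_force: [1.0, 0.9, 0.7]
width: 0.0563
```

Call:
arm_command(
  series=[
    [0.6, 0, 0, 0, 0, 0, 0.143],
    [0.6, 0, 0, 0, 0, 0, 0.143],
    [0.6, 0, 0, 0, 0, 0, 0.143],
    [0.6, 0, 0, 0, 0, 0, 0.143],
    [0.6, 0, 0, 0, 0, 0, 0.143],
    [0.6, 0, 0, 0, 0, 0, 0.143],
    [0.6, 0, 0, 0, 0, 0, 0.143],
    [0.6, 0, 0, 0, 0, 0, 0.143],
    [0.6, 0, 0, 0, 0, 0, 0.143],
    [0.6, 0, 0, 0, 0, 0, 0.143],
    [0.6, 0, 0, 0, 0, 0, 0.143],
    [0.6, 0, 0, 0, 0, 0, 0],
    [0.6, 0, 0, 0, 0, 0, 0],
    [0.6, 0, 0, 0, 0, 0, 0],
  ],
)

```text
time: 14.55
tool_pos: [0.4441, 0.2043, 0.1829]
ee_rot: [3.142, 0.0, 0.196]
wrist_force: [0.4, -0.3, 0.7]
width: 0.0561
```

Run:
```python
from h import *
o=sensors.get_obs(); tp=o["tool_pos"]; print(o["time"],np.round(tp,4),np.round(o["ee_rot"],4))
p=np.array([.5288,.1078,.1936])
R=Ro.from_euler("z",p[2]).as_matrix(); print("tcp in fixture",np.round((tp-[p[0],p[1],0])@R,4))
c=eyes.get_calibration("wrist"); im=eyes.snapshot("wrist"); np.savez("w4.npz",im=im,**c)
model(c,im,FIX[:2]+FIX[3:]+[loop(-.074,-.054,.1,.124,.084),loop(-.009,.009,-.012,.012,.09),loop(-.03,.03,-.05,.05,.05)],(*p[:2],0,p[2]),(0,0,255),"pics/w4.png")
```

```text
14.55 [0.4441 0.2043 0.1829] [3.1415e+00 1.0000e-04 1.9580e-01]
tcp in fixture [-0.0646  0.111   0.1829]
```

View pics/w4.png

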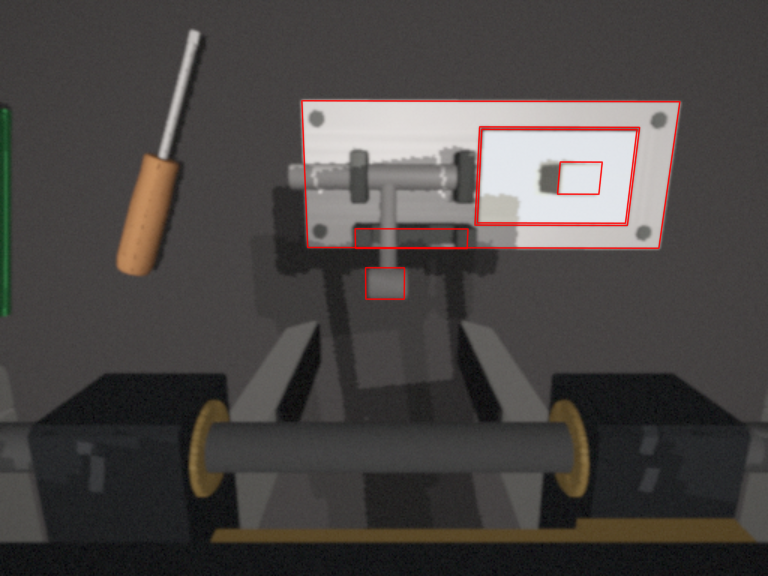

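The overlay matches: the block is flush within its rim, and the roller is at (386,283), within 1 px of the model. I descend and close on the roller's ends.

Call:
arm_command(
  series=[
    [0.6, 0, 0, 3, 0, 0, 0],
    [0.6, 0, 0, 4, 0, 0, 0],
    [0.6, 0, 0, 3, 0, 0, 0],
    [0.6, 0, 0, 1.5, 0, 0, 0],
    [0.6, 0, 0, 0, 0, 0, 0],
    [0.6, 0, 0, 0, 0, 0, 0],
    [0, 0, 0, 0, 0, 0, 0],
    [0, 0, 0, 0, 0, 0, 0],
    [0, 0, 0, 0, 0, 0, 0],
    [0, 0, 0, 0, 0, 0, 0],
    [0, 0, 0, 0, 0, 0, 0],
    [0, 0, 0, 0, 0, 0, 0],
    [0, 0, 0, 0, 0, 0, 0],
    [0, 0, 0, 0, 0, 0, 0],
    [0, 0, 0, 0, 0, 0, 0],
  ],
)

```text
time: 16.1
tool_pos: [0.4443, 0.2045, 0.0684]
ee_rot: [-3.141, -0.001, 0.194]
wrist_force: [0.2, 0.1, 4.0]
width: 0.0236
```

Call:
arm_command(
  series=[
    [0, 0.26, 0, -0.63, 0, 0, 0],
    [0, 0.33, 0, -0.6, 0, 0, 0],
    [0, 0.38, 0, -0.56, 0, 0, 0],
    [0, 0.44, 0, -0.52, 0, 0, 0],
    [0, 0.49, 0, -0.47, 0, 0, 0],
    [0, 0.53, 0, -0.42, 0, 0, 0],
    [0, 0.57, 0, -0.37, 0, 0, 0],
    [0, 0, 0, 0, 0, 0, 0],
    [0, 0, 0, 0, 0, 0, 0],
    [0, 0, 0, 0, 0, 0, 0],
  ],
)

```text
time: 17.1
tool_pos: [0.4743, 0.2103, 0.1045]
ee_rot: [-3.142, -0.002, 0.194]
wrist_force: [-3.1, 0.3, 0.4]
width: 0.0235
```

Call:
arm_command(
  series=[
    [0, 0, 0.5, 0, 0, 0, 0],
    [0, 0, 0.7, 0, 0, 0, 0],
    [0, 0, 0.7, 0, 0, 0, 0],
    [0, 0, 0.7, 0, 0, 0, 0],
    [0, 0, 0.6, 0, 0, 0, 0],
    [0, 0, 0.3, 0, 0, 0, 0],
    [0, 0, 0, 0, 0, 0, 0],
    [0, 0, 0, 0, 0, 0, 0],
    [0, 0, 0, 0, 0, 0, 0],
  ],
)

```text
time: 18.0
tool_pos: [0.4803, 0.1774, 0.1043]
ee_rot: [-3.138, -0.001, 0.194]
wrist_force: [-3.5, 5.4, 2.4]
width: 0.0234
```

Run:
```python
from h import *
o=sensors.get_obs(); tp=o["tool_pos"]
p=np.array([.5288,.1078,.1936])
R=Ro.from_euler("z",p[2]).as_matrix(); print("tcp in fixture",np.round((tp-[p[0],p[1],0])@R,4),o["wrist_force"])
```

```text
tcp in fixture [-0.0342  0.0776  0.1043] [-3.45974159  5.3840092   2.41911183]
```

Call:
arm_command(
  series=[
    [0, 0, 0.12, 0, 0, 0, 0],
    [0, 0, 0, 0, 0, 0, 0],
    [0, 0, 0, 0, 0, 0, 0],
  ],
)

```text
time: 18.3
tool_pos: [0.4803, 0.1773, 0.1042]
ee_rot: [-3.136, -0.001, 0.195]
wrist_force: [-3.5, 7.9, 2.6]
width: 0.0238
```

Run:
```python
from h import *
o=sensors.get_obs(); tp=o["tool_pos"]
p=np.array([.5288,.1078,.1936])
R=Ro.from_euler("z",p[2]).as_matrix(); print("tcp in fixture",np.round((tp-[p[0],p[1],0])@R,4),o["wrist_force"])
```

```text
tcp in fixture [-0.0342  0.0775  0.1042] [-3.52901047  7.92540874  2.57932676]
```

The bolt has hit its stop: force rises without motion. I lower the handle along the arc.

Call:
arm_command(
  series=[
    [0, 0, -0.2, 0, 0, 0, 0],
    [0, -0.57, 0, 0.37, 0, 0, 0],
    [0, -0.53, 0, 0.42, 0, 0, 0],
    [0, -0.49, 0, 0.47, 0, 0, 0],
    [0, -0.44, 0, 0.52, 0, 0, 0],
    [0, -0.38, 0, 0.56, 0, 0, 0],
    [0, -0.33, 0, 0.6, 0, 0, 0],
    [0, -0.26, 0, 0.6, 0, 0, 0],
    [0, 0, 0, 0, 0, 0, 0],
    [0, 0, 0, 0, 0, 0, 0],
    [0, 0, 0, 0, 0, 0, 0],
  ],
)

```text
time: 19.4
tool_pos: [0.4521, 0.172, 0.0694]
ee_rot: [-3.139, -0.005, 0.194]
wrist_force: [-0.5, 5.5, 4.0]
width: 0.0236
```

Call:
arm_command(
  series=[
    [0, 0, 0, 0.2, 0, 0, 0],
    [0, 0, 0, 0, 0, 0, 0],
    [0, 0, 0, 0, 0, 0, 0],
    [0.6, 0, 0, 0, 0, 0, 0],
    [0.6, 0, 0, 0, 0, 0, 0],
    [0.6, 0, 0, 0, 0, 0, 0],
    [0.6, 0, 0, 0, 0, 0, 0],
    [0.6, 0, 0, 0, 0, 0, 0],
    [0.6, 0, 0, 0, 0, 0, 0],
    [0.6, 0, 0, -2, 0, 0, 0],
    [0.6, 0, 0, -3, 0, 0, 0],
    [0.6, 0, 0, -3, 0, 0, 0],
    [0.6, 0, 0, -4, 0, 0, 0],
    [0.6, 0, 0, 0, 0, 0, 0],
    [0.6, 0, 0, 0, 0, 0, 0],
  ],
)

```text
time: 20.9
tool_pos: [0.4513, 0.1709, 0.1873]
ee_rot: [3.142, -0.003, 0.194]
wrist_force: [-0.3, -0.5, -0.6]
width: 0.0563
```

Run:
```python
from h import *
o=sensors.get_obs(); print(o["time"],np.round(o["tool_pos"],4))
p=np.array([.5288,.1078,.1936])
c=eyes.get_calibration("wrist"); im=eyes.snapshot("wrist")
model(c,im,FIX[:2]+FIX[3:]+[loop(-.074,-.054,.064,.088,.084),loop(-.009,.009,-.012,.012,.09),[[-.008,.0205,.061],[.008,.0205,.061]]],(*p[:2],0,p[2]),(0,0,255),"pics/w5.png")
```

```text
20.9 [0.4513 0.1709 0.1873]
```

View pics/w5.png

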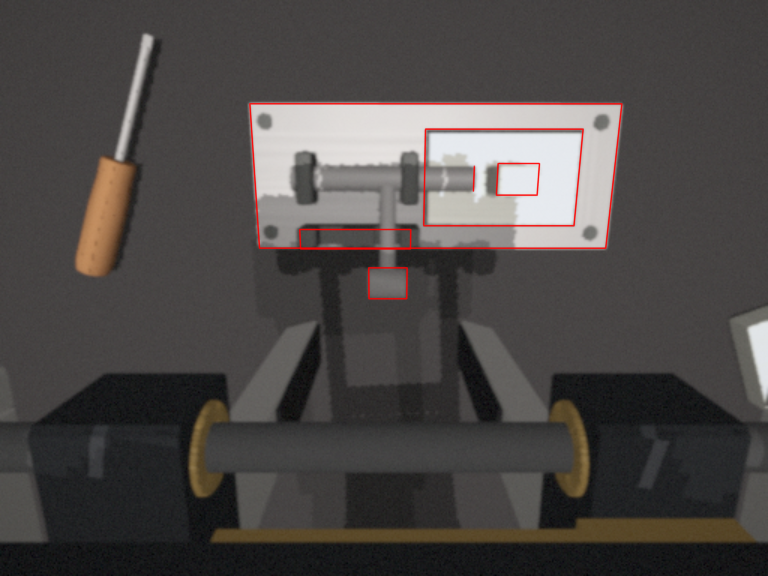

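The bolt tip is at (474,178) over the block, and the roller at (388,283) matches the model for handle down and bolt shut. The block is flush in its rim and the gripper is clear.

```bash
python3 -c "
from bench import job; print(job.close_job())"
```

```text
the job is handed in; nothing more can be done
None
```

The oblong lug block is in the recess and locked by the bolt, and the job is handed in at about 21 s of the 61 s allowed.

- **Block:** I gripped it by its lug, lowered it into the recess and pressed until it stopped moving. It stopped with the tool at 56.4 mm, where I expected flush, while the force rose to about 20 N.
- **Bolt:** I lifted the handle about 0.7 rad and slid the bolt until it hit its stop. I then lowered the handle into the other notch, pressed it down lightly and let go.
- **Last checks:** In the final wrist picture, the model drawn for bolt shut and handle down matches the roller, rod end, lug and recess rim to about 1 px. The gripper is clear, with no force on the wrist.
- **What I could not confirm:** The flush depth and the handle's seating are judged from tool height, force and that one near-overhead view. I did not measure either one separately. I also took no final picture of the whole bench. The arm never went near the scraper, and it crossed above the other blocks without touching them.
- **Small disagreements:** My first fixture estimate from the top camera was about 10 mm off. The wrist camera corrected it before the block was placed. Sideways force reached about 10 N during pressing.

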